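# Centre the bowl and tare the touch-free kitchen scale

### The arm

A 6-joint arm with a two-finger parallel gripper is mounted at the origin on the work surface. World frame = base frame: x ahead of the robot, y to its left, z up, the work surface at z = 0. Lengths are in m, angles in rad, forces in N, time in s.
With the tool pointing down it reaches from about 0.35 to 0.8 m from the base axis. Payload 7.3 kg.
Tool frame: the origin (TCP) lies between the finger pads, 19 mm behind the fingertips; this is the grasp point; z points along the fingers, y is the line along which they close (so a half turn about z gives the same grasp; the last joint's range is limited). The gripper opens to 85 mm and grips with 20 to 120 N. Pads are 22 mm wide; open, the fingers measure 114 mm over their backs; the gripper's body (76 mm by 85 mm) begins 54 mm behind the grasp point. The pads swing forward as they close: fully open they stand 13 mm farther back than shut.
Start: joints at [0.961, 0.342, 1.524, -0, 1.275, -0.146], TCP at [0.235, 0.47, 0.25] pointing down, gripper open.
Joint ranges: [-2.53, 2.53], [-0.77, 2.02], [0.04, 2.7], [-1, 4.14], [0.28, 2.66], [-3.11, 3.11]. Speed limits (rad/s): [2.57, 2.57, 3.14, 3.14, 3.14, 3.14].

### API

Orientations are given as a unit quaternion [x, y, z, w].
In Python, from cell import bot gives the robot as it stands.
- The arm moves only by the shell command python3 -m jog 'ROWS' [FORCE]. ROWS is a JSON object whose one key "deltas" holds a list of rows, each an object with "slide": the shift along the tool's x, y, z in cm, a list of three; "twist": the turn, a rotation vector about the tool's x, y, z in degrees, a list of three; "grip": the closure, from -1 (fully open) to 1 (shut). In form: {"deltas": [{"slide": [x, y, z], "twist": [rx, ry, rz], "grip": grip}, ...]}. A call has 1 to 20 rows; each row is the pose to reach, as a shift and turn from the pose commanded when the call began, along the tool's axes at that moment; what a row does not reach only later rows make up. A row lasts 1/12 s, in which the tool goes at most 41.7 mm and 7.16 degrees, less where a joint would pass 70% of its speed; a pose out of reach is approached as far as the arm can. A call with a gripper value outside its range is refused whole. The fingers move at their own pace and stop on an object; FORCE is the grip in N (left out, the last holds). Time passes only in rows, so rows that repeat a pose let the fingers close. It gives the time, the measured TCP pose, the force, the opening and the grip force at its end, in the units of the state.
- bot.state(): the state, without advancing time (a new reading comes with each control period).
- bot.read_camera(name): name is "scene" or "top" or "wrist"; returns a dict with "frame" (480x640x3 uint8, blue, green, red), "z_map" (480x640 float32, m along the optical axis (not along the pixel's ray), 0 where there is no reading), "intrinsics" (3x3 intrinsics, pixels), "R" (3x3) and "t" (3): a world point X has camera coordinates R X + t. Camera axes: x right, y down, z forward; pixel columns grow to the right and rows downward; lengths in m; the calibration is good to about 2 mm. The wrist camera is an equidistant fisheye: a pixel r from the principal point sees the ray r / f radians off the axis. A picture is of the moment at which its call begins.
- bot.hand_in(): hands the job in; it is judged then, once.
The state is a dict: "clock": time; "qpos": joint angles; "joint_velocities": joint speeds; "effort": joint torques, N m; "tool_pos": TCP position; "ee_rot": TCP orientation; "force": force on the tool from outside, world axes, zero at the start; "moment": the same for the moment, N m; "grip_width": finger opening in m; "gripper_force": force on a finger pad.
Only numpy, scipy, OpenCV 4.12 (cv2) and the standard library are available. Lean on these libraries where they do the work, as an engineer would, in place of code of your own. Each camera call takes 0.05 s, during which the arm holds its last target. There are 200 camera calls.

### The job

Tare the touch-free kitchen scale with its empty steel bowl on it: the bowl was set down too far forward, hanging over the display, so first nudge it gently with the fingers back to the middle of the steel platform, without gripping or lifting it, and take the hand off it. Then point straight down at the round tare eye on the scale's front panel with the fingertips about 2 cm above it, and stay there for a good two seconds before drawing the hand well away. Only the bowl may be touched: not the scale or its eyes, not the things standing around it, and do not bring the fingertips down over the oblong units eye.

Things in the scene. Friction and masses are not known exactly. Their poses are not given: they have to be found in the camera images.
- scale: White kitchen scale, 240 mm deep (x) by 200 mm wide (y), stands firm. Origin: centre of its underside on the counter; x points from the front panel to the back, z up. Front panel: x -120 to -53 mm, top 18 mm above the counter, a dark 84 mm wide display in its middle and a sensor eye at each side. Behind it the flat steel platform, 165 by 190 mm (x, y), top 24 mm above the counter.
- platform_centre (a point): Middle of the weighing platform's top face, at x = 30 mm, y = 0, z = 24 mm in the scale's frame. The bowl's axis belongs here.
- tare_eye: Tare eye: round disc, 34 mm across, 2 mm high, dark lens in a metal ring, on the front panel 88 mm in front of the scale's middle and 72 mm to one side of it (either side). Origin: centre of its underside, on the panel, 18 mm above the counter; z up. It senses a finger held still above it.
- units_eye: The units eye: oblong sensor, 40 mm (along the scale's y) by 14 mm, 2 mm high, dark lens in a metal frame, on the panel at the other side of the display, 144 mm from the tare eye. Origin: centre of its underside. A finger brought low over it changes the units.
- bowl: Flat-bottomed round open steel bowl, 50 mm high, 124 mm across the rim, 112 mm across at 12 mm height, 88 mm across the base, wall 3 mm, about 0.2 to 0.45 kg; slides on the platform when pushed with 1 to 6 N. Origin: centre of its underside; z up. It starts 43 to 65 mm too near the front panel, its rim hanging over the display.
- mug: Blue ceramic mug, 92 mm high, 80 mm across, beside the scale to its -y side. Bystander. Origin: centre of its underside.
- mill: Dark wooden pepper mill, 162 mm high, 56 mm across, beside the scale to its +y side. Bystander. Origin: centre of its underside.
- measuring_cup: Small steel measuring cup, 40 mm high, 60 mm across, with a flat handle that reaches 97 mm from its middle towards its own -x; beside the scale to its +y side. Bystander. Origin: centre of its underside.
- jar: Lidded glass jar, 130 mm high, 84 mm across, behind the scale. Bystander. Origin: centre of its underside.
- spoon: Wooden spoon, 260 mm long, lying on the counter to the left (+y). Bystander.
- soap: Amber soap pump bottle, 193 mm high, 72 mm across, near the sink to the right (-y). Bystander. Origin: centre of its underside.
Not all that is in view belongs to the job. What is shaped like the bowl but green or orange is not meant.

How it is judged:
By the outcome, as a careful person would: the job done as asked, in the order asked, and still so for the second after the job is handed in, with the robot touching nothing.
It also fails if it takes over 51 s, if anything falls off the work surface, if the arm or the gripper's body presses on something with over 40 N, if the wrist force passes 120 N, or if a joint passes its speed limit or range.

## Working session

There is one attempt and no reset: what is moved stays moved. The work goes in short steps, Python scripts to look and compute and a shell command to move; the robot and the scene stay as the last step left them, time stands still between calls to the robot, and variables do not carry over. Pictures are saved under pics/ and viewed, at most 10 in all, crops included, and the job is handed in when it is done.

```bash
mkdir -p pics; ls
cat > h.py <<'E'
import numpy as np,cv2
from cell import bot
def world(c,u,v,z=None):
    K=c["intrinsics"];R=c["R"];t=c["t"]
    r=np.array([(u-K[0,2])/K[0,0],(v-K[1,2])/K[1,1],1.])
    if z is None: return R.T@(r*c["z_map"][int(v),int(u)]-t)
    o=-R.T@t;d=R.T@r
    return o+d*(z-o[2])/d[2]
E
python3 - <<'E'
from h import *
print(bot.state())
for n in("top","scene"):
    c=bot.read_camera(n);cv2.imwrite(f"pics/{n}0.png",c["frame"]);np.savez(f"{n}0.npz",**c);print(c["intrinsics"],c["R"],c["t"])
E
```

```text
pics
{'clock': 0.0, 'qpos': array([ 9.60988016e-01,  3.42750863e-01,  1.52503110e+00,  1.98257603e-05,
        1.27542760e+00, -1.45997638e-01]), 'joint_velocities': array([ 0.00087399,  0.0006562 , -0.00098611,  0.00031875, -0.00098071,
       -0.00038025]), 'effort': array([-5.48611006e-04, -4.33674645e+01, -2.46011513e+01, -2.84219811e-05,
        7.80406874e-03, -1.98702980e-05]), 'tool_pos': array([0.23461469, 0.46922991, 0.24930643]), 'ee_rot': array([ 2.29835011e-01,  9.73229271e-01, -7.47910625e-04, -3.07108991e-04]), 'force': array([-0.58071852, -0.81699771, -0.12256236]), 'moment': array([ 0.00592442, -0.0037321 , -0.047807  ]), 'gripper_force': 0.0, 'grip_width': 0.08525335033008977}
[[495.9706687    0.         323.71017537]
 [  0.         495.9706687  239.95841964]
 [  0.           0.           1.        ]] [[ 0.02137033 -0.99963382  0.01659911]
 [-0.99080575 -0.02339431 -0.1332542 ]
 [ 0.13359373 -0.0135988  -0.99094288]] [-0.05829701  0.54311836  1.15964107]
[[485.95750548   0.         315.82916603]
 [  0.         485.95750548 245.07098095]
 [  0.           0.           1.        ]] [[ 0.67266458  0.73994103  0.00310403]
 [ 0.64211876 -0.58164158 -0.49937619]
 [-0.3677035   0.33790583 -0.8663797 ]] [-0.32512909 -0.35543741  1.5675214 ]
```

View pics/top0.png

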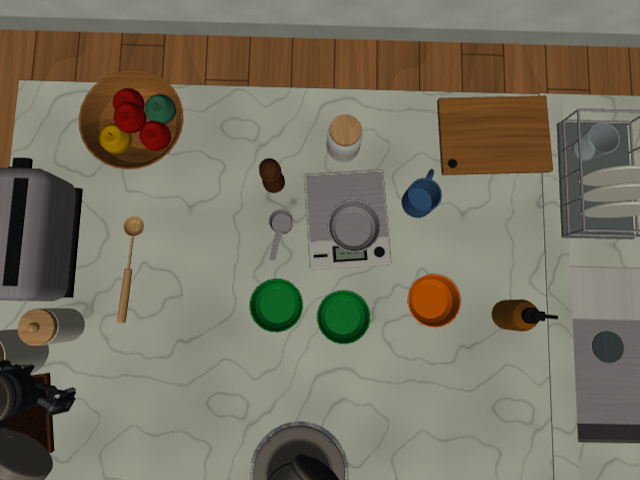

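View pics/scene0.png

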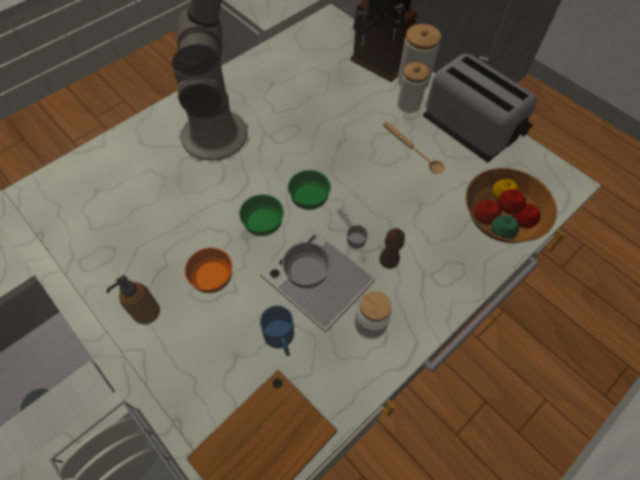

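Top view: the steel bowl is at (354,226), the round dark eye (tare) at (379,252) on the right, and the oblong (units) eye at (320,256) on the left. Possible mix-ups: green bowls at (276,305) and (343,317), orange bowl at (434,300), measuring cup at (281,221), and for the tare eye the units eye or the board's hole at (452,163). I choose the steel bowl on the scale. The scene view agrees: bowl (306,265), round eye (275,273), oblong eye (311,240).

Run:
```python
from h import *
c=dict(np.load("top0.npz"));f=c["frame"]
cv2.imwrite("pics/crop.png",cv2.resize(f[160:280,250:410],None,fx=5,fy=5,interpolation=cv2.INTER_CUBIC))
s=dict(np.load("scene0.npz"))
cv2.imwrite("pics/crops.png",cv2.resize(s["frame"][220:340,250:410],None,fx=5,fy=5,interpolation=cv2.INTER_CUBIC))
for n,u,v in[("tare",379,252),("units",320,256),("plat",320,190),("bowlin",354,226),("mug",420,200),("mill",269,167),("cup",281,221)]: print(n,world(c,u,v))
for n,u,v in[("tare",275,273),("units",311,240),("plat",335,295),("bowlin",306,268),("mugtop",276,318)]: print(n,world(s,u,v))
```

```text
tare [ 0.52055652 -0.1825473   0.01570696]
units [ 0.50676049 -0.03809694  0.02168667]
plat [ 0.66991185 -0.03440741  0.02592229]
bowlin [ 0.58163911 -0.1194282   0.0278635 ]
mug [ 0.65546206 -0.28613749  0.00550394]
mill [0.68886477 0.08022501 0.15293757]
cup [0.59315558 0.06048314 0.00774926]
tare [ 0.51964148 -0.18072866  0.01725116]
units [ 0.5090527  -0.04157512  0.01942107]
plat [ 0.67576829 -0.10769072  0.02275908]
bowlin [ 0.56743591 -0.11205491  0.02567126]
mugtop [ 0.6203039  -0.26132312  0.01924159]
```

View pics/crop.png

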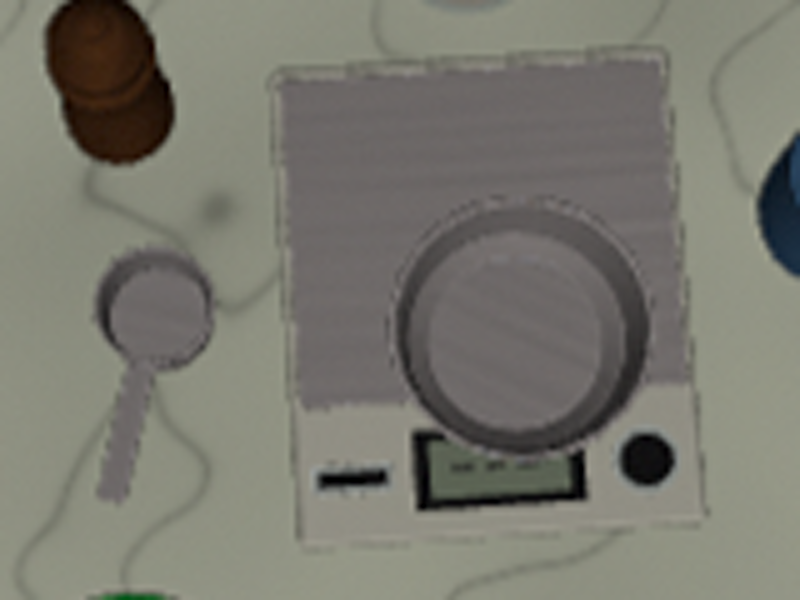

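View pics/crops.png

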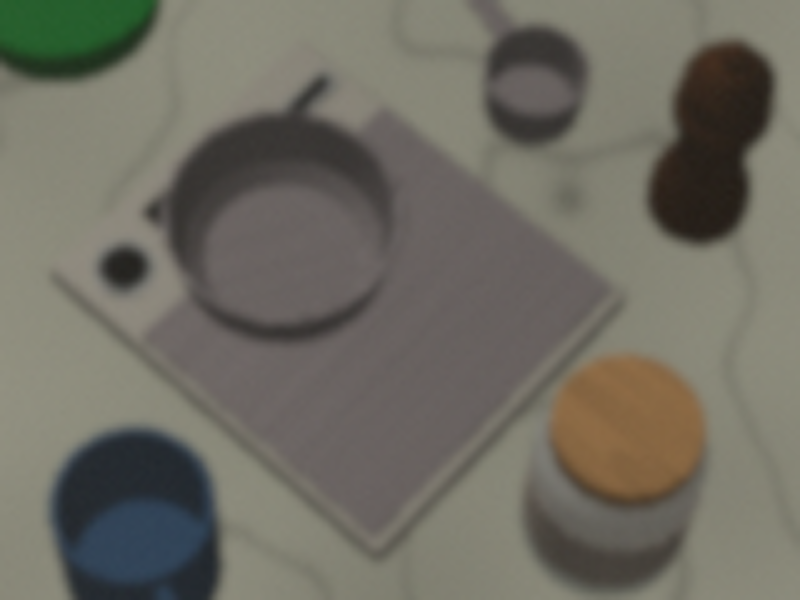

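The crops confirm it: top crop has the steel bowl rim centred near (521,326), the round eye at (647,459), the oblong eye at (352,478). The scene crop shows the same arrangement. Now metric estimates from both.

Run:
```python
from h import *
c=dict(np.load("top0.npz"));s=dict(np.load("scene0.npz"))
T=lambda x,y:(250+(x+.5)/5-.5,160+(y+.5)/5-.5)
S=lambda x,y:(250+(x+.5)/5-.5,220+(y+.5)/5-.5)
def tri(a,b):
    A=[];B=[]
    for cam,(u,v) in((c,a),(s,b)):
        P=cam["intrinsics"]@np.c_[cam["R"],cam["t"]]
        A.append(P)
    X=cv2.triangulatePoints(A[0],A[1],np.array(a,float).reshape(2,1),np.array(b,float).reshape(2,1))[:,0]
    return X[:3]/X[3]
ta=T(647,459);ua=T(352,478)
print("tri tare",tri(ta,S(124,268)),"units",tri(ua,S(311,94)))
t=world(c,*ta,.02)[:2];u=world(c,*ua,.02)[:2];print(t,u,np.linalg.norm(t-u))
t2=world(s,*S(124,268),.02)[:2];u2=world(s,*S(311,94),.02)[:2];print(t2,u2)
for n,p in dict(bl=(302,543),br=(705,517),).items():print(n,world(c,*T(*p),.016))
pl=[world(c,*T(*p),.024)[:2] for p in((277,76),(665,58),(693,381),(298,408))];print(pl,np.mean(pl,0))
yv=(u-t)/np.linalg.norm(u-t);  # +y of scale: tare on -y side
xv=np.array([yv[1],-yv[0]])
o=(t+u)/2+xv*.088;pc=o+xv*.03
print("yaw",np.degrees(np.arctan2(xv[1],xv[0])),"o",o,"pc",pc)
# bowl rim from depth: points with z in .060-.09 near bowl
for cam in(c,s):
    K=cam["intrinsics"];vv,uu=np.mgrid[0:480,0:640];z=cam["z_map"]
    P=np.stack([(uu-K[0,2])/K[0,0]*z,(vv-K[1,2])/K[1,1]*z,z],-1)-cam["t"]
    W=P@cam["R"]
    m=(np.hypot(W[...,0]-.575,W[...,1]+.118)<.085)&(W[...,2]>.06)&(W[...,2]<.085)&(z>0)
    q=W[m][:,:2];(x,y),r=cv2.minEnclosingCircle(q.astype(np.float32));
    A=np.c_[2*q,np.ones(len(q))];sol=np.linalg.lstsq(A,(q**2).sum(1),rcond=None)[0]
    print("bowl",len(q),x,y,r,"lsq",sol[:2],np.sqrt(sol[2]+sol[:2]@sol[:2]),W[m][:,2].max())
for (x1,x2,y1,y2) in((393,650,195,455),):
    print("rim pix",[world(c,*T(*p),.074) for p in((393,326),(650,326),(521,195),(521,455))])
print("rim scene",[world(s,*S(*p),.074) for p in((168,220),(393,220))])
```

```text
tri tare [ 0.52100503 -0.18255697  0.02066373] units [ 0.50851906 -0.03805548  0.02347855]
[ 0.52154707 -0.18199433] [ 0.50888985 -0.0380648 ] 0.14448500650603455
[ 0.52021361 -0.18304155] [ 0.50696205 -0.03669613]
bl [ 0.47694084 -0.01445978  0.016     ]
br [ 0.49413028 -0.21109747  0.016     ]
[array([0.70798769, 0.00364836]), array([ 0.72218619, -0.18916349]), array([ 0.56001059, -0.20378668]), array([ 0.54213615, -0.01096295])] [ 0.63308015 -0.10006619]
yaw 5.0256831988833035 o [ 0.60288014 -0.10232056] pc [ 0.63276481 -0.09969249]
bowl 454 0.5771051049232483 -0.1154327243566513 0.06303681433200836 lsq [ 0.57633033 -0.11531931] 0.05958893967192371 0.081497233306434
bowl 409 0.576359748840332 -0.11753484606742859 0.06483535468578339 lsq [ 0.57555599 -0.11936921] 0.059639776543309285 0.08139169039974871
rim pix [array([ 0.57541597, -0.05532876,  0.074     ]), array([ 0.57833177, -0.17616442,  0.074     ]), array([ 0.63966254, -0.11462479,  0.074     ]), array([ 0.51590022, -0.1162685 ,  0.074     ])]
rim scene [array([ 0.53759788, -0.16311444,  0.074     ]), array([ 0.61536531, -0.07728763,  0.074     ])]
```

```bash
cat >> h.py <<'E'
from scipy.spatial.transform import Rotation as Ro
def go(p,yaw):
    "rows values to bring TCP to world p, tool down with tool -x heading yaw deg"
    s=bot.state();R0=Ro.from_quat(s["ee_rot"]);a=np.radians(yaw)
    x=-np.array([np.cos(a),np.sin(a),0]);z=np.array([0,0,-1.]);R1=Ro.from_matrix(np.c_[x,np.cross(z,x),z])
    print("slide cm",(R0.inv().apply(np.array(p)-s["tool_pos"])*100).round(2),"twist",(R0.inv()*R1).as_rotvec(degrees=True).round(2),"pos",s["tool_pos"].round(4),"F",s["force"].round(2),"t",s["clock"])
E
python3 - <<'E'
from h import *
c=dict(np.load("top0.npz"))
for n,u,v,z in[("jar lid c",345,130,.13),("jar front base",345,160,0.0),("mill top",269,167,.162),("mug rim c",421,195,.092),("orange",434,298,.05)]:print(n,world(c,u,v,z))
go([.577,-.116,.20],16)
E
```

```text
jar lid c [ 0.78721334 -0.08816269  0.13      ]
jar front base [ 0.75576221 -0.09634989  0.        ]
mill top [0.6862854  0.07929275 0.162     ]
mug rim c [ 0.64817933 -0.27031661  0.092     ]
orange [ 0.4106337  -0.30879086  0.05      ]
slide cm [-56.8  -37.02   4.98] twist [-7.000e-02 -4.000e-02 -4.257e+01] pos [0.2346 0.4693 0.2494] F [-0.13 -0.01 -0.16] t 0.1
```

```bash
python3 -m jog '{"deltas":[{"slide":[-3,-2,0],"twist":[0,0,-3],"grip":1},{"slide":[-6,-4,0],"twist":[0,0,-6],"grip":1},{"slide":[-9,-6,0],"twist":[0,0,-9],"grip":1},{"slide":[-12,-8,0],"twist":[0,0,-12],"grip":1},{"slide":[-15,-10,0],"twist":[0,0,-15],"grip":1},{"slide":[-18,-12,0],"twist":[0,0,-18],"grip":1},{"slide":[-21,-14,0],"twist":[0,0,-21],"grip":1},{"slide":[-24,-16,0],"twist":[0,0,-24],"grip":1},{"slide":[-27,-18,0],"twist":[0,0,-27],"grip":1},{"slide":[-30,-20,0],"twist":[0,0,-30],"grip":1},{"slide":[-33,-22,0],"twist":[0,0,-33],"grip":1},{"slide":[-36,-24,0],"twist":[0,0,-36],"grip":1},{"slide":[-39,-26,0],"twist":[0,0,-39],"grip":1},{"slide":[-42,-28,0],"twist":[0,0,-42],"grip":1},{"slide":[-45,-30,0],"twist":[0,0,-42.6],"grip":1},{"slide":[-48,-32,0],"twist":[0,0,-42.6],"grip":1},{"slide":[-51,-34,0],"twist":[0,0,-42.6],"grip":1},{"slide":[-54,-36,0],"twist":[0,0,-42.6],"grip":1},{"slide":[-56,-37,0],"twist":[0,0,-42.6],"grip":1},{"slide":[-56.8,-37,0],"twist":[0,0,-42.6],"grip":1}]}' 40
python3 - <<'E'
from h import *
go([.577,-.116,.15],16)
c=bot.read_camera("wrist");cv2.imwrite("pics/wrist1.png",c["frame"])
E
```

```text
clock: 1.77
tool_pos: [0.5782, -0.1189, 0.249]
ee_rot: [-0.138, 0.99, -0.0, -0.0]
force: [-0.9, 0.2, 1.0]
grip_width: -0.0
gripper_force: 0.0
slide cm [0.02 0.32 9.9 ] twist [-0.02 -0.05 -0.18] pos [ 0.5782 -0.1189  0.249 ] F [-0.89  0.19  0.97] t 1.7667
```

View pics/wrist1.png

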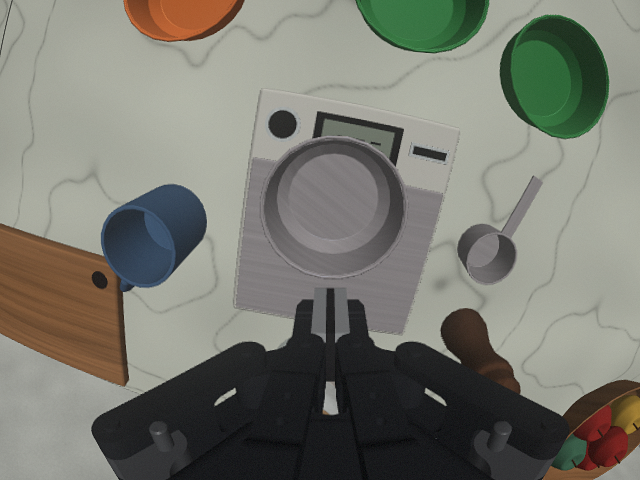

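Wrist view: bowl at (334,207), round tare eye at (283,124), oblong units eye at (430,154), and nothing is near the fingers. I'll compare these with my estimates before going down.

```bash
cat >> h.py <<'E'
def wray(c,u,v,z):
    K=c["intrinsics"];d=np.array([(u-K[0,2])/K[0,0],(v-K[1,2])/K[1,1]]);r=np.hypot(*d)
    ray=c["R"].T@np.r_[d/r*np.sin(r),np.cos(r)];o=-c["R"].T@c["t"]
    return o+ray*(z-o[2])/ray[2]
def rim(c,z=.074):
    "not depth: pixel rim points -> circle"
E
python3 - <<'E'
from h import *
c=bot.read_camera("wrist");np.savez("w1.npz",**c)
print("tare",wray(c,283,124,.02),"units",wray(c,430,154,.02))
q=np.array([wray(c,u,v,.074)[:2] for u,v in((262,203),(407,203),(335,137),(335,279))]);print(q)
A=np.c_[2*q,np.ones(4)];s=np.linalg.lstsq(A,(q**2).sum(1),rcond=None)[0];print("bowl",s[:2],np.sqrt(s[2]+s[:2]@s[:2]))
for p in((254,158),(441,193),(405,333),(235,306)):print("plat",wray(c,*p,.024))
E
```

```text
tare [ 0.52305228 -0.17996135  0.02      ] units [ 0.5108662 -0.0366296  0.02     ]
[[ 0.5875882  -0.17481007]
 [ 0.55438424 -0.05792871]
 [ 0.51881141 -0.13100292]
 [ 0.63791931 -0.09680142]]
bowl [ 0.57850574 -0.11423117] 0.061608806480074725
plat [ 0.5610617  -0.19843277  0.024     ]
plat [ 0.54384395 -0.01419757  0.024     ]
plat [0.70600805 0.00635532 0.024     ]
plat [ 0.72409917 -0.18587916  0.024     ]
```

```bash
python3 -m jog '{"deltas":[{"slide":[0,0.1,2],"twist":[0,0,0],"grip":1},{"slide":[0,0.2,4],"twist":[0,0,0],"grip":1},{"slide":[0,0.3,6],"twist":[0,0,0],"grip":1},{"slide":[0,0.3,8],"twist":[0,0,0],"grip":1},{"slide":[0,0.3,10],"twist":[0,0,0],"grip":1},{"slide":[0,0.3,10],"twist":[0,0,0],"grip":1},{"slide":[0,0.3,10],"twist":[0,0,0],"grip":1}]}'
python3 - <<'E'
from h import *
go([.577,-.116,.071],16)
E
```

```text
clock: 2.45
tool_pos: [0.5756, -0.1109, 0.1497]
ee_rot: [-0.14, 0.99, 0.001, -0.001]
force: [0.5, -1.2, 1.1]
grip_width: -0.0
gripper_force: 0.0
slide cm [-0.01 -0.54  7.87] twist [ 0.1  -0.11  0.11] pos [ 0.5756 -0.1109  0.1497] F [ 0.47 -1.22  1.14] t 2.45
```

All three views agree to about 2 mm (bowl radius 61.6 mm against 62 given, eyes 144 mm apart). Bowl shift needed is about (55.5, 16.2) mm. Descending into the bowl.

```bash
python3 -m jog '{"deltas":[{"slide":[0,-0.2,1.5],"twist":[0,0,0],"grip":1},{"slide":[0,-0.4,3],"twist":[0,0,0],"grip":1},{"slide":[0,-0.4,4.5],"twist":[0,0,0],"grip":1},{"slide":[0,-0.4,6],"twist":[0,0,0],"grip":1},{"slide":[0,-0.4,7],"twist":[0,0,0],"grip":1},{"slide":[0,-0.4,7.8],"twist":[0,0,0],"grip":1},{"slide":[0,-0.4,7.8],"twist":[0,0,0],"grip":1},{"slide":[0,-0.4,7.8],"twist":[0,0,0],"grip":1},{"slide":[0,-0.4,7.8],"twist":[0,0,0],"grip":1}]}'
python3 - <<'E'
from h import *
go([.577,-.115,.071],16)
E
```

```text
clock: 3.2
tool_pos: [0.5782, -0.1165, 0.0731]
ee_rot: [-0.139, 0.99, -0.0, 0.001]
force: [0.5, 0.1, 0.4]
grip_width: 0.0002
gripper_force: 0.0
slide cm [0.08 0.17 0.21] twist [-0.05  0.08  0.04] pos [ 0.5782 -0.1165  0.0731] F [0.51 0.1  0.44] t 3.2
```

```bash
python3 -m jog '{"deltas":[{"slide":[-0.8,0.1,0],"twist":[0,0,0],"grip":1},{"slide":[-1.6,0.1,0],"twist":[0,0,0],"grip":1},{"slide":[-2.4,0.1,0],"twist":[0,0,0],"grip":1},{"slide":[-3.2,0.1,0],"twist":[0,0,0],"grip":1},{"slide":[-3.6,0.1,0],"twist":[0,0,0],"grip":1},{"slide":[-3.9,0.1,0],"twist":[0,0,0],"grip":1},{"slide":[-4.1,0.1,0],"twist":[0,0,0],"grip":1},{"slide":[-4.3,0.1,0],"twist":[0,0,0],"grip":1},{"slide":[-4.6,0.1,0],"twist":[0,0,0],"grip":1},{"slide":[-4.9,0.1,0],"twist":[0,0,0],"grip":1},{"slide":[-5.2,0.1,0],"twist":[0,0,0],"grip":1},{"slide":[-5.5,0.1,0],"twist":[0,0,0],"grip":1},{"slide":[-5.8,0.1,0],"twist":[0,0,0],"grip":1},{"slide":[-6.1,0.1,0],"twist":[0,0,0],"grip":1},{"slide":[-6.4,0.1,0],"twist":[0,0,0],"grip":1},{"slide":[-6.7,0.1,0],"twist":[0,0,0],"grip":1},{"slide":[-7,0.1,0],"twist":[0,0,0],"grip":1},{"slide":[-7,0.1,0],"twist":[0,0,0],"grip":1}]}'
cat >> h.py <<'E'
def rimfit(c,guess):
    K=c["intrinsics"];vv,uu=np.mgrid[0:480,0:640];z=c["z_map"]
    W=(np.stack([(uu-K[0,2])/K[0,0]*z,(vv-K[1,2])/K[1,1]*z,z],-1)-c["t"])@c["R"]
    m=(np.hypot(W[...,0]-guess[0],W[...,1]-guess[1])<.075)&(W[...,2]>.055)&(W[...,2]<.085)&(z>0)
    q=W[m][:,:2]
    from scipy.optimize import least_squares
    s=least_squares(lambda p:np.hypot(*(q-p[:2]).T)-p[2],[*guess,.06],loss="soft_l1",f_scale=.003).x
    return s,len(q)
E
python3 - <<'E'
from h import *
go([.577,-.115,.071],16)
c=bot.read_camera("top");s=bot.read_camera("scene")
print(rimfit(dict(np.load("top0.npz")),(.577,-.116)),rimfit(dict(np.load("scene0.npz")),(.577,-.116)))
print(rimfit(c,(.603,-.108)),rimfit(s,(.603,-.108)))
cv2.imwrite("pics/top2.png",np.hstack([cv2.resize(c["frame"][160:280,270:400],None,fx=3,fy=4),cv2.resize(s["frame"][210:330,250:380],None,fx=3,fy=4)]))
E
```

```text
clock: 4.7
tool_pos: [0.6453, -0.0959, 0.072]
ee_rot: [-0.139, 0.99, -0.0, 0.0]
force: [-0.7, -0.6, -1.2]
grip_width: 0.0001
gripper_force: 0.3
slide cm [7.09 0.05 0.09] twist [-0.01  0.05  0.04] pos [ 0.6453 -0.0959  0.072 ] F [-0.73 -0.56 -1.18] t 4.7
(array([ 0.57609468, -0.11525556,  0.05919659]), 519) (array([ 0.57573781, -0.11946669,  0.05928235]), 484)
(array([ 0.6368817 , -0.13652773,  0.0158458 ]), 34) (array([ 0.60165348, -0.1139514 ,  0.05887934]), 349)
```

View pics/top2.png

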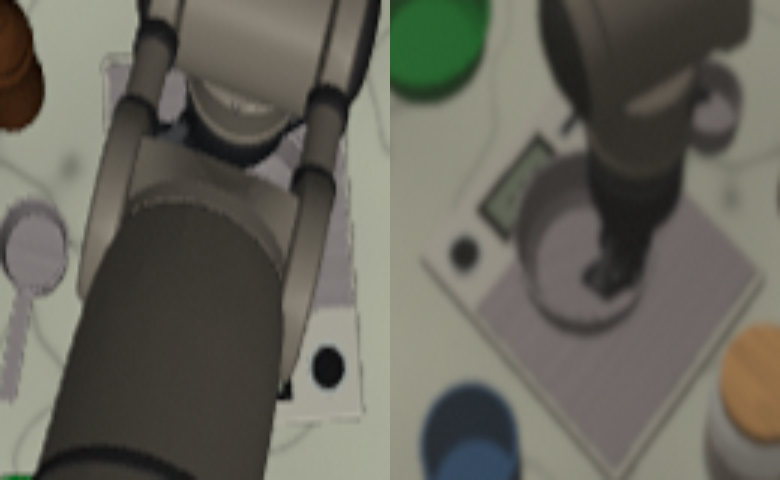

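Scene half: fingers inside the bowl at about (605,275), bowl moved straight back about 26 mm and display now free. Continuing.

```bash
python3 -m jog '{"deltas":[{"slide":[-0.3,0,0],"twist":[0,0,0],"grip":1},{"slide":[-0.6,0.05,0],"twist":[0,0,0],"grip":1},{"slide":[-0.9,0.1,0],"twist":[0,0,0],"grip":1},{"slide":[-1.2,0.1,0],"twist":[0,0,0],"grip":1},{"slide":[-1.5,0.15,0],"twist":[0,0,0],"grip":1},{"slide":[-1.8,0.2,0],"twist":[0,0,0],"grip":1},{"slide":[-2.1,0.2,0],"twist":[0,0,0],"grip":1},{"slide":[-2.4,0.2,0],"twist":[0,0,0],"grip":1},{"slide":[-2.6,0.2,0],"twist":[0,0,0],"grip":1},{"slide":[-2.8,0.2,0],"twist":[0,0,0],"grip":1},{"slide":[-2.9,0.2,0],"twist":[0,0,0],"grip":1},{"slide":[-2.9,0.2,0],"twist":[0,0,0],"grip":1}]}'
python3 -m jog '{"deltas":[{"slide":[0.5,0,0],"twist":[0,0,0],"grip":1},{"slide":[1.5,0,0],"twist":[0,0,0],"grip":1},{"slide":[2.5,0,0],"twist":[0,0,0],"grip":1},{"slide":[3.5,0,0],"twist":[0,0,0],"grip":1},{"slide":[3.5,0,-1],"twist":[0,0,0],"grip":1},{"slide":[3.5,0,-3],"twist":[0,0,0],"grip":1},{"slide":[3.5,0,-5],"twist":[0,0,0],"grip":1},{"slide":[3.5,0,-8],"twist":[0,0,0],"grip":1},{"slide":[3.5,0,-11],"twist":[0,0,0],"grip":1},{"slide":[3.5,0,-14],"twist":[0,0,0],"grip":1},{"slide":[3.5,0,-16],"twist":[0,0,0],"grip":1},{"slide":[3.5,0,-17],"twist":[0,0,0],"grip":1},{"slide":[3.5,0,-17],"twist":[0,0,0],"grip":1},{"slide":[3.5,0,-17],"twist":[0,0,0],"grip":1},{"slide":[3.5,0,-17],"twist":[0,0,0],"grip":1}]}'
python3 - <<'E'
from h import *
go([.577,-.115,.071],16)
s=bot.read_camera("scene");print(rimfit(s,(.631,-.101)))
c=bot.read_camera("wrist");np.savez("w2.npz",**c)
cv2.imwrite("pics/wrist2.png",c["frame"])
E
```

```text
clock: 5.8
tool_pos: [0.6722, -0.0861, 0.0721]
ee_rot: [-0.139, 0.99, 0.0, 0.0]
force: [-1.8, 0.0, 1.1]
grip_width: -0.0
gripper_force: 1.3
clock: 7.05
tool_pos: [0.6377, -0.0956, 0.2401]
ee_rot: [-0.139, 0.99, 0.001, -0.001]
force: [0.1, 0.3, -0.1]
grip_width: 0.0001
gripper_force: 0.0
slide cm [ 6.33 -0.22 16.93] twist [ 0.1  -0.14  0.03] pos [ 0.6377 -0.0956  0.2401] F [ 0.14  0.28 -0.08] t 7.05
(array([ 0.62932432, -0.10615474,  0.05923458]), 483)
```

View pics/wrist2.png

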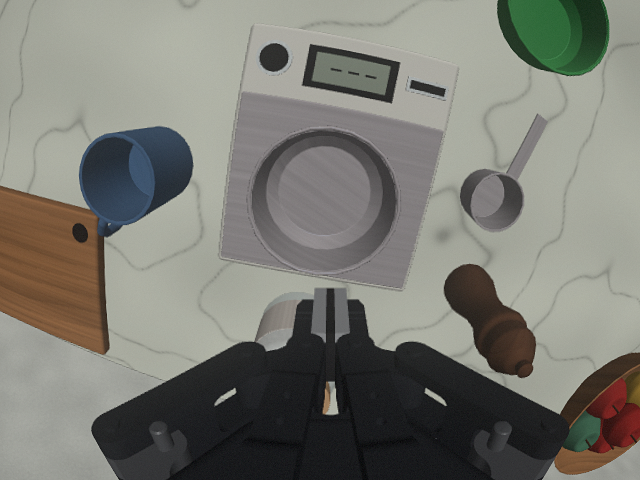

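Wrist view: bowl at (323,200), clear of the display, platform corners at (241,92), (444,131), (404,290), (219,258). Measuring what remains.

Run:
```python
from h import *
c=dict(np.load("w2.npz"))
t=wray(c,274,56,.02)[:2];u=wray(c,428,86.5,.02)[:2];print("eyes",t,u,np.linalg.norm(t-u))
yv=(u-t)/np.linalg.norm(u-t);xv=np.array([yv[1],-yv[0]]);print("pc by eyes",(t+u)/2+xv*.118,np.degrees(np.arctan2(xv[1],xv[0])))
pl=np.array([wray(c,*p,.024)[:2] for p in((241,92),(444,131),(404,290),(219,258))]);print("pc plat",pl.mean(0))
q=np.array([wray(c,a,b,.074)[:2] for a,b in((248,200),(399,198),(323,126),(323,275))])
A=np.c_[2*q,np.ones(4)];s=np.linalg.lstsq(A,(q**2).sum(1),rcond=None)[0];print("bowl",s[:2],np.sqrt(s[2]+s[:2]@s[:2]))
K=c["intrinsics"];vv,uu=np.mgrid[0:480,0:640];d=np.stack([(uu-K[0,2])/K[0,0],(vv-K[1,2])/K[1,1]],-1);r=np.linalg.norm(d,axis=-1)+1e-9
z=c["z_map"];W=(np.concatenate([d/r[...,None]*np.tan(r)[...,None],np.ones_like(r)[...,None]],-1)*z[...,None]-c["t"])@c["R"]
from scipy.optimize import least_squares
for lo in(.055,.065):
    m=(np.hypot(W[...,0]-.632,W[...,1]+.1)<.075)&(W[...,2]>lo)&(W[...,2]<.085)&(z>0)&(vv<283)
    p=W[m][:,:2];print("depth fit",least_squares(lambda k:np.hypot(*(p-k[:2]).T)-k[2],[.632,-.1,.06],loss="soft_l1",f_scale=.003).x,m.sum())
m=(np.abs(W[...,2]-.024)<.006)&(vv<285);print("platform z",np.median(W[200:210,225:240,2]))
```

```text
eyes [ 0.52163012 -0.18194584] [ 0.50835752 -0.03860956] 0.1439494704681559
pc by eyes [ 0.63249116 -0.09939772] 5.290367204862492
pc plat [ 0.63486991 -0.09950015]
bowl [ 0.63120743 -0.10334609] 0.061959573104968205
depth fit [ 0.63025481 -0.10366213  0.05872906] 5141
depth fit [ 0.63043137 -0.1036433   0.0595809 ] 3570
platform z 0.023852086939087254
```

Remaining offset is about (2.5, 4) mm. One small corrective nudge heading 58°.

```bash
python3 -m jog '{"deltas":[{"slide":[0,0,0],"twist":[0,0,-6],"grip":1},{"slide":[0.2,-0.2,0],"twist":[0,0,-12],"grip":1},{"slide":[0.4,-0.4,0],"twist":[0,0,-18],"grip":1},{"slide":[0.8,-0.5,0],"twist":[0,0,-24],"grip":1},{"slide":[0.8,-0.5,0],"twist":[0,0,-30],"grip":1},{"slide":[0.8,-0.5,0],"twist":[0,0,-36],"grip":1},{"slide":[0.8,-0.5,0],"twist":[0,0,-42],"grip":1},{"slide":[0.8,-0.5,3],"twist":[0,0,-42],"grip":1},{"slide":[0.8,-0.5,6],"twist":[0,0,-42],"grip":1},{"slide":[0.8,-0.5,9],"twist":[0,0,-42],"grip":1},{"slide":[0.8,-0.5,9],"twist":[0,0,-42],"grip":1},{"slide":[0.8,-0.5,9],"twist":[0,0,-42],"grip":1},{"slide":[0.8,-0.5,9],"twist":[0,0,-42],"grip":1}]}'
python3 - <<'E'
from h import *
go([.631,-.103,.072],58)
E
```

```text
clock: 8.23
tool_pos: [0.6327, -0.1031, 0.1532]
ee_rot: [-0.485, 0.875, -0.0, 0.001]
force: [0.3, -0.4, 1.5]
grip_width: -0.0001
gripper_force: 0.0
slide cm [0.09 0.16 8.12] twist [-0.08  0.03  0.02] pos [ 0.6327 -0.1031  0.1532] F [ 0.28 -0.35  1.55] t 8.2333
```

```bash
python3 -m jog '{"deltas":[{"slide":[0,0.1,1.5],"twist":[0,0,0],"grip":1},{"slide":[0,0.1,3],"twist":[0,0,0],"grip":1},{"slide":[0,0.1,4.5],"twist":[0,0,0],"grip":1},{"slide":[0,0.1,6],"twist":[0,0,0],"grip":1},{"slide":[0,0.1,7],"twist":[0,0,0],"grip":1},{"slide":[0,0.1,7.9],"twist":[0,0,0],"grip":1},{"slide":[0,0.1,8],"twist":[0,0,0],"grip":1},{"slide":[0,0.1,8],"twist":[0,0,0],"grip":1},{"slide":[-0.8,0.1,8],"twist":[0,0,0],"grip":1},{"slide":[-1.6,0.1,8],"twist":[0,0,0],"grip":1},{"slide":[-2.4,0.1,8],"twist":[0,0,0],"grip":1},{"slide":[-3.0,0.1,8],"twist":[0,0,0],"grip":1},{"slide":[-3.5,0.1,8],"twist":[0,0,0],"grip":1},{"slide":[-3.8,0.1,8],"twist":[0,0,0],"grip":1},{"slide":[-3.8,0.1,8],"twist":[0,0,0],"grip":1},{"slide":[-3.8,0.1,8],"twist":[0,0,0],"grip":1}]}'
python3 - <<'E'
from h import *
go([.6568,-.0614,.072],58)
E
```

```text
clock: 9.57
tool_pos: [0.6512, -0.0699, 0.0719]
ee_rot: [-0.485, 0.874, 0.0, -0.0]
force: [-0.2, 0.5, 0.7]
grip_width: -0.0003
gripper_force: 0.0
slide cm [-1.02 -0.02 -0.01] twist [ 0.01 -0.01  0.05] pos [ 0.6512 -0.0699  0.0719] F [-0.22  0.48  0.65] t 9.5667
```

Push the last 10 mm slowly, then back off, lift, and look.

```bash
python3 -m jog '{"deltas":[{"slide":[-0.2,0,0],"twist":[0,0,0],"grip":1},{"slide":[-0.4,0,0],"twist":[0,0,0],"grip":1},{"slide":[-0.55,0,0],"twist":[0,0,0],"grip":1},{"slide":[-0.7,0,0],"twist":[0,0,0],"grip":1},{"slide":[-0.85,0,0],"twist":[0,0,0],"grip":1},{"slide":[-1.0,0,0],"twist":[0,0,0],"grip":1},{"slide":[-1.0,0,0],"twist":[0,0,0],"grip":1},{"slide":[-1.0,0,0],"twist":[0,0,0],"grip":1}]}'
python3 -m jog '{"deltas":[{"slide":[0.5,0,0],"twist":[0,0,0],"grip":1},{"slide":[1.5,0,0],"twist":[0,0,0],"grip":1},{"slide":[2.5,0,0],"twist":[0,0,0],"grip":1},{"slide":[3.5,0,0],"twist":[0,0,0],"grip":1},{"slide":[3.5,0,-1],"twist":[0,0,6],"grip":1},{"slide":[3.5,0,-3],"twist":[0,0,12],"grip":1},{"slide":[3.5,0,-5],"twist":[0,0,18],"grip":1},{"slide":[3.5,0,-8],"twist":[0,0,24],"grip":1},{"slide":[3.5,0,-11],"twist":[0,0,30],"grip":1},{"slide":[3.5,0,-14],"twist":[0,0,36],"grip":1},{"slide":[3.5,0,-16],"twist":[0,0,42],"grip":1},{"slide":[3.5,0,-17],"twist":[0,0,42],"grip":1},{"slide":[3.5,0,-17],"twist":[0,0,42],"grip":1},{"slide":[3.5,0,-17],"twist":[0,0,42],"grip":1},{"slide":[3.5,0,-17],"twist":[0,0,42],"grip":1}]}'
python3 - <<'E'
from h import *
go([.522,-.182,.24],16)
s=bot.read_camera("scene");print(rimfit(s,(.631,-.101)))
c=bot.read_camera("wrist");np.savez("w3.npz",**c)
cv2.imwrite("pics/wrist3.png",c["frame"])
K=c["intrinsics"];vv,uu=np.mgrid[0:480,0:640];d=np.stack([(uu-K[0,2])/K[0,0],(vv-K[1,2])/K[1,1]],-1);r=np.linalg.norm(d,axis=-1)+1e-9
z=c["z_map"];W=(np.concatenate([d/r[...,None]*np.tan(r)[...,None],np.ones_like(r)[...,None]],-1)*z[...,None]-c["t"])@c["R"]
from scipy.optimize import least_squares
m=(np.hypot(W[...,0]-.632,W[...,1]+.1)<.075)&(W[...,2]>.055)&(W[...,2]<.085)&(z>0)&(vv<283)
p=W[m][:,:2];print("depth fit",least_squares(lambda k:np.hypot(*(p-k[:2]).T)-k[2],[.632,-.1,.06],loss="soft_l1",f_scale=.003).x,m.sum())
E
```

```text
clock: 10.23
tool_pos: [0.6566, -0.0617, 0.072]
ee_rot: [-0.485, 0.875, -0.0, 0.0]
force: [-1.2, -2.1, 0.1]
grip_width: -0.0003
gripper_force: 0.9
clock: 11.48
tool_pos: [0.6371, -0.0914, 0.2399]
ee_rot: [-0.14, 0.99, 0.001, -0.002]
force: [0.0, 0.6, 0.8]
grip_width: 0.0003
gripper_force: 0.0
slide cm [13.57 -5.5   0.02] twist [ 0.11 -0.17  0.12] pos [ 0.6371 -0.0914  0.2399] F [0.04 0.55 0.81] t 11.4833
(array([ 0.6310567 , -0.10242953,  0.05926398]), 495)
depth fit [ 0.63208796 -0.09987862  0.0587342 ] 5088
```

View pics/wrist3.png

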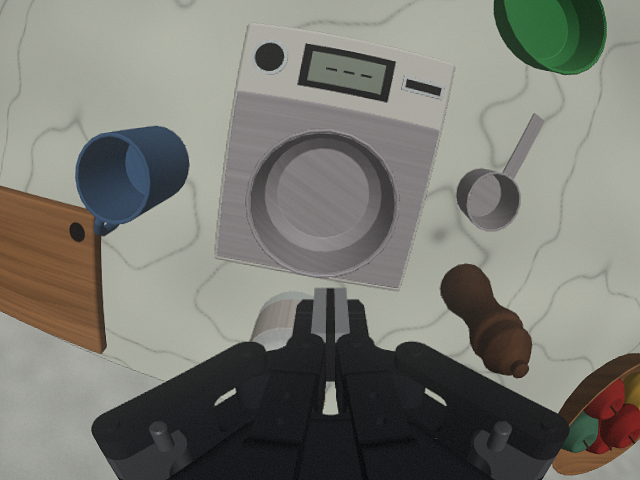

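Wrist view: bowl at (322,203), centred on the platform within about 1–2 mm, and the tare eye is at (270,57), clear on the mug side. Moving above it.

```bash
python3 -m jog '{"deltas":[{"slide":[2,-0.8,0],"twist":[0,0,0],"grip":1},{"slide":[4,-1.6,0],"twist":[0,0,0],"grip":1},{"slide":[6,-2.4,0],"twist":[0,0,0],"grip":1},{"slide":[8,-3.2,0],"twist":[0,0,0],"grip":1},{"slide":[10,-4,0],"twist":[0,0,0],"grip":1},{"slide":[12,-4.8,0],"twist":[0,0,0],"grip":1},{"slide":[13,-5.3,0],"twist":[0,0,0],"grip":1},{"slide":[13.6,-5.6,2],"twist":[0,0,0],"grip":1},{"slide":[13.6,-5.6,4],"twist":[0,0,0],"grip":1},{"slide":[13.6,-5.6,6],"twist":[0,0,0],"grip":1},{"slide":[13.6,-5.6,8],"twist":[0,0,0],"grip":1},{"slide":[13.6,-5.6,10],"twist":[0,0,0],"grip":1},{"slide":[13.6,-5.6,10],"twist":[0,0,0],"grip":1},{"slide":[13.6,-5.6,10],"twist":[0,0,0],"grip":1},{"slide":[13.6,-5.6,10],"twist":[0,0,0],"grip":1}]}'
python3 - <<'E'
from h import *
c=bot.read_camera("wrist");cv2.imwrite("pics/wrist4.png",c["frame"])
go([.522,-.182,.059],16)
E
```

```text
clock: 12.83
tool_pos: [0.5234, -0.1828, 0.1427]
ee_rot: [-0.14, 0.99, -0.0, 0.0]
force: [0.2, -0.3, -0.0]
grip_width: -0.0
gripper_force: 0.0
slide cm [0.14 0.14 8.41] twist [-0.07  0.09  0.04] pos [ 0.5236 -0.1829  0.1431] F [-0.43 -0.26  0.92] t 12.8833
```

View pics/wrist4.png

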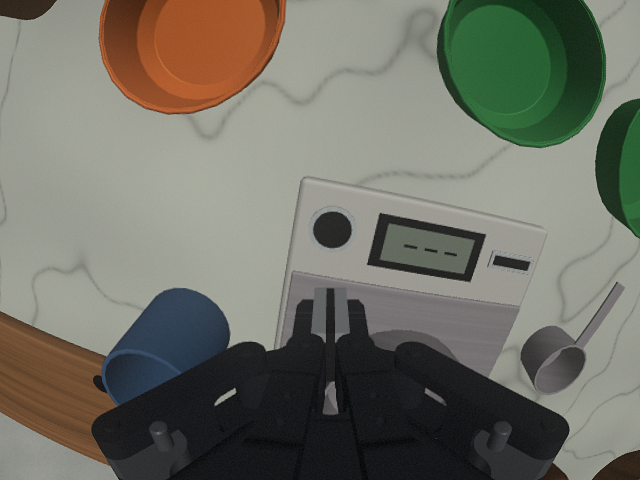

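The tare eye at (332,230) lies directly ahead of the tips at column 330 as seen along the descent, so it is lined up. Descend and hold.

```bash
python3 - <<'E'
from h import *
c=bot.read_camera("wrist");print(wray(c,332,230,.02))
E
python3 -m jog '{"deltas":[{"slide":[0.1,0.1,2],"twist":[0,0,0],"grip":1},{"slide":[0.1,0.1,4],"twist":[0,0,0],"grip":1},{"slide":[0.1,0.1,5.5],"twist":[0,0,0],"grip":1},{"slide":[0.1,0.1,6.5],"twist":[0,0,0],"grip":1},{"slide":[0.1,0.1,7.5],"twist":[0,0,0],"grip":1},{"slide":[0.1,0.1,8.2],"twist":[0,0,0],"grip":1},{"slide":[0.1,0.1,8.3],"twist":[0,0,0],"grip":1},{"slide":[0.1,0.1,8.3],"twist":[0,0,0],"grip":1},{"slide":[0.1,0.1,8.3],"twist":[0,0,0],"grip":1}]}'
```

```text
[ 0.52343006 -0.182213    0.02      ]
clock: 13.68
tool_pos: [0.522, -0.1822, 0.0596]
ee_rot: [-0.139, 0.99, -0.0, 0.001]
force: [-0.0, 0.8, 0.5]
grip_width: 0.0002
gripper_force: 0.0
```

Tips are 20.6 mm above the eye's top, centred to about 1 mm. Holding about 3.3 s.

```bash
for i in 1 2; do python3 -m jog '{"deltas":[{"slide":[0,0,0],"twist":[0,0,0],"grip":1},{"slide":[0,0,0],"twist":[0,0,0],"grip":1},{"slide":[0,0,0],"twist":[0,0,0],"grip":1},{"slide":[0,0,0],"twist":[0,0,0],"grip":1},{"slide":[0,0,0],"twist":[0,0,0],"grip":1},{"slide":[0,0,0],"twist":[0,0,0],"grip":1},{"slide":[0,0,0],"twist":[0,0,0],"grip":1},{"slide":[0,0,0],"twist":[0,0,0],"grip":1},{"slide":[0,0,0],"twist":[0,0,0],"grip":1},{"slide":[0,0,0],"twist":[0,0,0],"grip":1},{"slide":[0,0,0],"twist":[0,0,0],"grip":1},{"slide":[0,0,0],"twist":[0,0,0],"grip":1},{"slide":[0,0,0],"twist":[0,0,0],"grip":1},{"slide":[0,0,0],"twist":[0,0,0],"grip":1},{"slide":[0,0,0],"twist":[0,0,0],"grip":1},{"slide":[0,0,0],"twist":[0,0,0],"grip":1},{"slide":[0,0,0],"twist":[0,0,0],"grip":1},{"slide":[0,0,0],"twist":[0,0,0],"grip":1},{"slide":[0,0,0],"twist":[0,0,0],"grip":1},{"slide":[0,0,0],"twist":[0,0,0],"grip":1}]}' | head -2; done
python3 -m jog '{"deltas":[{"slide":[0,0,-1],"twist":[0,0,0],"grip":1},{"slide":[0,0,-3],"twist":[0,0,0],"grip":1},{"slide":[0,0,-6],"twist":[0,0,0],"grip":1},{"slide":[0,0,-9],"twist":[0,0,0],"grip":1},{"slide":[0,0,-12],"twist":[0,0,0],"grip":1},{"slide":[0,0,-15],"twist":[0,0,0],"grip":1},{"slide":[0,0,-18],"twist":[0,0,0],"grip":1},{"slide":[2,0,-20],"twist":[0,0,0],"grip":1},{"slide":[4,0,-20],"twist":[0,0,0],"grip":1},{"slide":[6,0,-20],"twist":[0,0,0],"grip":1},{"slide":[8,0,-20],"twist":[0,0,0],"grip":1},{"slide":[9,0,-20],"twist":[0,0,0],"grip":1},{"slide":[10,0,-20],"twist":[0,0,0],"grip":1},{"slide":[10,0,-20],"twist":[0,0,0],"grip":1},{"slide":[10,0,-20],"twist":[0,0,0],"grip":1},{"slide":[10,0,-20],"twist":[0,0,0],"grip":1}]}'
python3 - <<'E'
from h import *
c=bot.read_camera("wrist");cv2.imwrite("pics/wrist5.png",c["frame"])
print(rimfit(bot.read_camera("scene"),(.631,-.101)))
E
```

```text
clock: 15.35
tool_pos: [0.5215, -0.182, 0.059]
clock: 17.02
tool_pos: [0.5215, -0.182, 0.059]
clock: 18.35
tool_pos: [0.426, -0.2096, 0.2591]
ee_rot: [-0.139, 0.99, -0.0, 0.0]
force: [0.5, 0.2, 0.0]
grip_width: -0.0002
gripper_force: 0.0
(array([ 0.63114264, -0.1024613 ,  0.05927762]), 486)
```

View pics/wrist5.png

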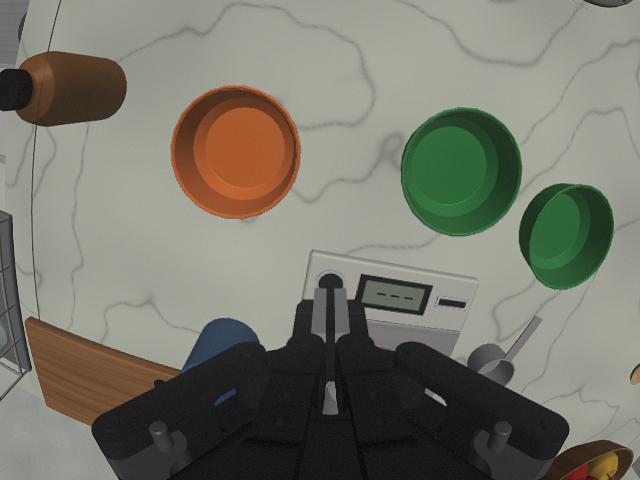

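The hand is well away and the scale, at (390,295), is undisturbed. The bowl hasn't moved since the nudge.

```bash
python3 -c "
from cell import bot
print(bot.hand_in())"
```

```text
the job is handed in; nothing more can be done
None
```

I nudged the bowl to within about 2 mm of the platform centre, held the fingertips about 2 cm above the tare eye for over 3 s, drew the hand away and handed the job in at about 18 s; the display read "---" both before and after, so I could not confirm the tare itself.

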